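# Seat the toothed divider in the orange tray

## Robot

A 6-joint arm with a two-finger parallel gripper is mounted at the origin on the work surface. World frame = base frame: x ahead of the robot, y to its left, z up, the work surface at z = 0. Lengths are in mm, angles in rad, forces in N, time in s.
With the tool pointing down it reaches from about 275 to 1000 mm from the base axis. Payload 8.4 kg.
Tool frame: the origin (TCP) lies on the centre line of the jaws, within the pads' length; the fingertips stand r.tip_reach ahead of it and the grasp point (between the pads) lies 3 mm ahead of it (r.tip_reach is the distance from the TCP to the fingertips, in mm); z points along the fingers, y is the direction in which the jaws open and shut (so a half turn about z gives the same grasp; the last joint's range is limited). The gripper opens to 85 mm and grips with 20 to 120 N. Pads are 22 mm wide; open, the fingers measure 114 mm over their backs; the gripper's body (76 mm by 85 mm) begins 54 mm behind the grasp point. The pads swing forward as they close: fully open they stand 13 mm farther back than shut.
Start: joints at [-1.104, 0.353, 1.633, -0, 1.155, -0.002], TCP at [282.384, -557.573, 231.281] pointing down, gripper open.
Joint ranges: [-2.63, 2.63], [-0.92, 2.1], [0.06, 2.66], [-1.3, 4.44], [0, 2.69], [-3.02, 3.02]. Speed limits (rad/s): [2.22, 2.22, 2.79, 3.14, 3.14, 3.14].

## Interface

Orientations are given as [roll, pitch, yaw] about the fixed x, y, z axes, in that order (R = Rz(yaw) Ry(pitch) Rx(roll)).
In Python, from rig import sense, optics, r, nets gives the robot as it stands. The module is installed in compiled form; this text tells all that it offers.
- The arm moves only by the tool carry_out, never from a script. Its argument "increments" is a list that holds one entry, the list of rows, each a list of 6 numbers: the shift along the tool's x, y, z normalised to -1 to 1, where 1 is 40 cm, then the turn, a rotation vector about the tool's x, y, z normalised to -1 to 1, where 1 is 60 degrees. A call has 1 to 5 rows; each row is the pose to reach, as a shift and turn from the pose commanded when the call began, along the tool's axes at that moment; what a row does not reach only later rows make up. A row lasts 1/12 s, in which the tool goes at most 41.7 mm and 7.16 degrees, less where a joint would pass 70% of its speed; a pose out of reach is approached as far as the arm can. A call with a number of a shift or a turn outside -1 to 1 is refused whole. A call with a gripper value outside its range is refused whole. "hand" is the closure, from 0 (fully open) to 1 (shut), set as the call begins (left out, the last holds). The fingers move at their own pace and stop on an object; "squeeze" is the grip in N (left out, the last holds). Time passes only in rows, so rows that repeat a pose let the fingers close. It gives the time, the measured TCP pose, the force and the opening at its end, in the units of the state.
- sense(): the state, without advancing time (a new reading comes with each control period).
- optics.grab_frame(name): name is "scene" or "top" or "wrist"; returns a dict with "img" (420x560x3 uint8, red, green, blue), "range_z" (420x560 float32, mm along the optical axis (not along the pixel's ray), 0 where there is no reading), "fov_y" (degrees; the focal length in pixels is half the picture's height over the tangent of half this angle, whatever the lens; pixels are square), "cx", "cy" (the principal point, pixels), "R" (3x3) and "t" (3): a world point X has camera coordinates R X + t. Camera axes: x right, y down, z forward; pixel columns grow to the right and rows downward; lengths in mm; the calibration is good to about 2 mm. A picture is of the moment at which its call begins.
- r.sign_off(): hands the job in, once; it reports no verdict.
Trained networks look in the newest picture that a camera, given by its name, has taken for a name from the list of things; names that differ only in an ending like _2 or _b are one class to them, and where a whole thing is asked for, a point or a joint stands for the part that bears it (a point fixed in the world has none). Each returns a list of dicts, best first, with "confidence" (0 to 1); they miss things now and then, are a little off and sometimes report something else, mostly with a low value. They report only what shows in the picture. A call takes as long as a camera call. They do not tell look-alikes from the thing itself.
- nets.trace(target, camera): "mask" (420x560 bool, what is visible of it).
- nets.tip_of(target, camera): "point" ([x, y, z] in mm, in world coordinates, good to about 4 mm: a listed point, or the origin of a listed thing).
The state is a dict: "clock": time; "qpos": joint angles; "qvel": joint speeds; "joint_efforts": joint torques, N m; "eef_pos": TCP position; "tcp_rot": TCP orientation; "contact_force": force on the tool from outside, world axes, zero at the start; "wrist_torque": the same for the moment, N m; "opening": opening from 0.0 (shut) to 1.0 (fully open).
Only numpy, scipy, OpenCV 4.12 (cv2) and the standard library are available. Lean on these libraries where they do the work, as an engineer would, in place of code of your own. Each camera call takes 0.05 s, during which the arm holds its last target.

## Task

Pick up the blue divider and fit it into the white slotted rail across the orange tray: feel gently for the slots, lower it so that all five teeth go in together, push it softly fully home while still holding it, and then let it go standing upright. Never force it or drop it in, and leave the bowl, bottle, turner, jar and tumbler where they are.

Things in the scene. Friction and masses are not known exactly. Their poses are not given: they have to be found in the camera images.
- divider_mid (a point): Blue plastic divider, 70 to 150 g, standing on its teeth: 130 long (y), 68 high (z up). This point: on its centre line, 45 above the tooth tips, 23 below the top edge. From 20 above the tips to the top it is a plain panel 10 thick (x), to be pinched across x. Below: a flange 20 thick (x), from 14 to 20 above the tips, resting on the teeth. Same when turned half round about z. (All mm.)
- divider: The same divider; origin at tooth-tip level under its centre. Five teeth 14 mm long, in a row along y at -54, -27, 0, 27, 54 mm, each 5 mm (y) by 14 mm (x).
- tray_rail (a point): Tray centre at the height of the top face of its white slotted rail, 32 mm above the counter. y along the rail, x across, z up. Rail 164 (y) x 32 (x) x 18 mm thick, centred at x = 0; five through slots 27 mm apart, each 6.5 (y) x 19.5 mm (x). Divider fully home (flange flush on rail): divider_mid 31 mm above this point; teeth just standing on the rail: 45 mm above.
- tray: Orange tray, fixed, 220 (x) x 200 (y) mm, walls 40 mm high; origin under its centre. Its rail sits up to 12 mm off centre ALONG y, either way: NOT measured, feel or look for it. Over 12 N sideways shifts it. It is sprung: sinks from 3 N, then 1 N per mm, hard stop at 6 mm, rises again unloaded. Keep the force of the divider on it under 25 N.
- bowl: White ceramic bowl, 136 mm across, 60 mm high, upright; origin at the centre of its underside. Leave alone.
- bottle: Empty clear squeeze bottle with red flip-top, 60 mm across, 182 mm high, upright; origin at the centre of its underside. Leave alone.
- turner: Wooden turner, 300 mm long, lying flat along its x; origin under its middle. Leave alone.
- jar: Amber glass jar with green lid, 68 mm across, 100 mm high; origin at the centre of its underside. Leave alone.
- tumbler: Steel tumbler, 72 mm across, 90 mm high, upright; origin at the centre of its underside. Leave alone.
Things that resemble listed ones, but are neither listed nor needed, are in the scene too. There is more than one size of the divider; the job needs the largest.

How it is judged (in metres and radians):
On the way, in this order (a step that is already met when the one before it is completed fails the run):
1. the divider is lifted clear of the counter, in the fingers (height (world z) of divider_mid above 0.085 m and contact force between the fingers and divider above 0.5 N), for 0.2 s.
2. all teeth are in their slots and the flange is down on the rail (within 3 mm) while the fingers still hold the divider (z of divider_mid in the frame of tray_rail below 0.034 m and x of divider_mid in the frame of tray_rail between -0.006 and 0.006 m and y of divider_mid in the frame of tray_rail between -0.016 and 0.016 m and angle between divider_mid's own z axis and vertical below 0.1 rad and contact force between the fingers and divider above 0.5 N), for 0.1 s.
At the end, for the whole second after the job is handed in: The divider stands upright (within 0.06 rad) with all five teeth in the slots and its flange on the rail: divider_mid 28 to 33.5 mm above tray_rail, within 5 mm of it across the rail and 16 mm along it, lined up with the rail within 0.08 rad, at rest and let go (z of divider_mid in the frame of tray_rail between 0.028 and 0.0335 m and x of divider_mid in the frame of tray_rail between -0.005 and 0.005 m and y of divider_mid in the frame of tray_rail between -0.016 and 0.016 m and angle between divider_mid's own z axis and vertical below 0.06 rad and angle between the y axis of divider_mid and the y axis of tray_rail, either way round below 0.08 rad and linear speed of divider below 0.02 m/s); the robot touches nothing.
It fails at once if the divider is forced: more than 25 N between divider and tray (contact force between divider and tray above 25 N).
It fails at once if the divider is let go while its teeth are still more than 6 mm above the rail (dropped in) (z of divider_mid in the frame of tray_rail above 0.051 m and horizontal distance between divider_mid and tray_rail below 0.1 m and contact force between the fingers and divider below 0.05 N).
It fails at once if a bystander is moved by more than 20 mm (distance of any of bowl, bottle, turner, jar, tumbler from where it was at the start of the episode above 0.02 m).
It also fails if it takes over 42 s, if anything falls off the work surface, if the arm or the gripper's body presses on something with over 40 N, if the wrist force passes 120 N, or if a joint passes its speed limit or range.

## Working session

There is one attempt and no reset: what is moved stays moved. The work goes in short steps, Python scripts to look and compute and a tool call to move; the robot and the scene stay as the last step left them, time stands still between calls to the robot, and variables do not carry over. Pictures are saved under pics/ and viewed, and the job is handed in when it is done.

Besides the shell and the picture viewer there is one more tool, called after "Request:" as name(argument=value, ...), one argument or row to a line, values as JSON. carry_out: Moves the arm, as the interface text tells. Its arguments: {"type":"object","properties":{"increments":{"type":"array","items":{"type":"array","items":{"type":"array","items":{"type":"number","minimum":-1,"maximum":1}}}},"hand":{"type":"number"},"squeeze":{"type":"number"}},"required":["increments"]}

```bash
mkdir -p pics
cat > h.py <<'E'
import numpy as np, cv2
from rig import sense, optics, r, nets
def save(n,img): cv2.imwrite('pics/'+n+'.png',cv2.cvtColor(img,cv2.COLOR_RGB2BGR))
def cloud(f):
    fl=210/np.tan(np.radians(f['fov_y'])/2)
    v,u=np.mgrid[:420,:560]
    z=f['range_z']
    P=np.stack([(u-f['cx'])/fl*z,(v-f['cy'])/fl*z,z],-1)
    return (P-f['t'])@f['R']
E
python3 - <<'E'
from h import *
s=sense();print(s,r.tip_reach)
for c in ['scene','top']:
    f=optics.grab_frame(c);save(c+'0',f['img']);np.savez(c+'0.npz',**f)
    for t in ['divider_mid','tray_rail','tray']:
        print(c,t,[(np.round(d['point']),round(d['confidence'],2)) for d in nets.tip_of(t,c)])
E
```

```text
{'clock': 0.0, 'qpos': array([-1.10438708e+00,  3.53635203e-01,  1.63414683e+00,  3.48081709e-06,
        1.15521879e+00, -2.40051366e-03]), 'qvel': array([ 1.14646106e-03,  9.63216459e-04, -1.11353120e-03,  2.33967253e-05,
        1.66041904e-03,  2.95621729e-04]), 'joint_efforts': array([-1.69468811e-03, -6.05248117e+01, -3.42063081e+01,  1.50659880e-04,
        9.57126467e-03,  4.17275567e-05]), 'eef_pos': array([ 282.17111463, -557.12923432,  230.56434563]), 'tcp_rot': array([-3.14018450e+00, -6.56287016e-06,  4.68808346e-01]), 'contact_force': array([ 0.01222469,  0.28784939, -0.13013913]), 'wrist_torque': array([-0.00140266, -0.03690687, -0.00313744]), 'opening': 1.0000136679964744} 22.0
scene divider_mid [(array([585., -63.,  32.]), 0.81), (array([ 415., -161.,   32.]), 0.79)]
scene tray_rail [(array([506., 149.,  35.]), 0.76)]
scene tray [(array([508., 149.,   4.]), 0.81), (array([ 450., -419.,    1.]), 0.6)]
top divider_mid [(array([ 413., -159.,   31.]), 0.68), (array([ 531., -201.,   41.]), 0.64), (array([583., -71.,  31.]), 0.45)]
top tray_rail [(array([503., 152.,  32.]), 0.61), (array([ 645., -410.,    1.]), 0.4)]
top tray [(array([505., 152.,  -0.]), 0.64)]
```

View pics/scene0.png

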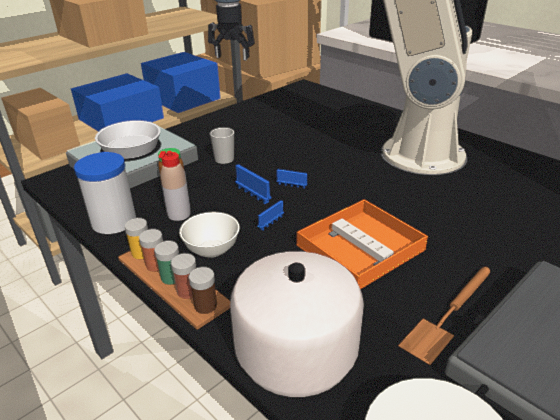

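View pics/top0.png

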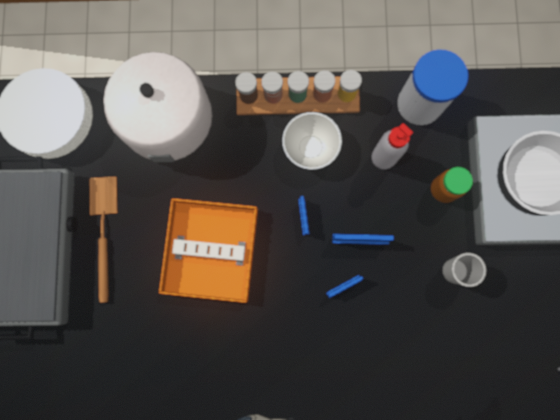

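Three blue dividers can be seen, at top pixels (303,215), (362,239) and (345,286). In the scene view they are at (271,214), (252,182) and (292,178). The one at top (362,239) looks largest, so I'll measure all three and look at a close crop.

Run:
```python
from h import *
f=dict(np.load('top0.npz'));P=cloud(f);img=f['img'].astype(int)
blue=(img[...,2]>120)&(img[...,2]-img[...,0]>70)
n,l,st,ce=cv2.connectedComponentsWithStats(blue.astype(np.uint8))
for i in range(1,n):
    if st[i,4]<30: continue
    Q=P[l==i]; top=Q[Q[:,2]>Q[:,2].max()-8]
    (c,sz,a)=cv2.minAreaRect(top[:,:2].astype(np.float32))
    print(ce[i].round(),st[i,4],'zmax',Q[:,2].max().round(1),'topmean',top.mean(0).round(1),'rect',np.round(c,1),np.round(sz,1),round(a,1), np.linalg.svd(top[:,:2]-top[:,:2].mean(0),full_matrices=False)[2][0])
white=(img.min(-1)>130)
m=np.zeros_like(white);m[225:275,165:255]=1
Q=P[white&m];Q=Q[(Q[:,2]>22)&(Q[:,2]<45)]
print('rail',np.median(Q,0),cv2.minAreaRect(Q[:,:2].astype(np.float32)),np.linalg.svd(Q[:,:2]-Q[:,:2].mean(0),full_matrices=False)[2][0])
orange=(img[...,0]>150)&(img[...,2]<60)
m[:]=0;m[190:310,150:270]=1
Q=P[orange&m];print('tray z',np.percentile(Q[:,2],[5,50,95]));W=Q[Q[:,2]>33];print('tray',cv2.minAreaRect(W[:,:2].astype(np.float32)),cv2.minAreaRect(Q[:,:2].astype(np.float32)))
c=img.astype(np.uint8)
a=cv2.resize(c[190:310,285:405],(480,480),interpolation=cv2.INTER_CUBIC)
s=dict(np.load('scene0.npz'))['img'][155:235,225:315];s=cv2.resize(s,(320,284),interpolation=cv2.INTER_CUBIC)
o=np.zeros((480,800,3),np.uint8);o[:,:480]=a;o[:284,480:]=s;save('crop',o)
save('tray',cv2.resize(c[190:310,150:270],(600,600),interpolation=cv2.INTER_CUBIC))
```

```text
[440.  75.] 2180 zmax 1162.1 topmean [ 420.5  -28.9 1162.1] rect [420.5 -28.9] [0. 0.] 0.0 [-0.99805258 -0.06237829]
[303. 215.] 222 zmax 1162.1 topmean [ 420.5  -28.9 1162.1] rect [420.5 -28.9] [0. 0.] 0.0 [1. 0.]
[362. 238.] 468 zmax 1162.1 topmean [ 420.5  -28.9 1162.1] rect [420.5 -28.9] [0. 0.] 0.0 [-0.99805258 -0.06237829]
[344. 285.] 247 zmax 1162.1 topmean [ 420.5  -28.9 1162.1] rect [420.5 -28.9] [0. 0.] 0.0 [1. 0.]
rail [507.36343983 155.61516401  31.0470707 ] ((507.57012939453125, 154.56759643554688), (163.8480682373047, 32.1781005859375), 83.35128021240234) [-0.11477367 -0.99339167]
tray z [-0.45140478  3.56974886 39.0819804 ]
tray ((502.5010986328125, 108.74163055419922), (292.2806091308594, 220.31300354003906), 83.3917007446289) ((505.70709228515625, 113.68145751953125), (302.3045654296875, 228.43560791015625), 83.6125717163086)
```

View pics/crop.png

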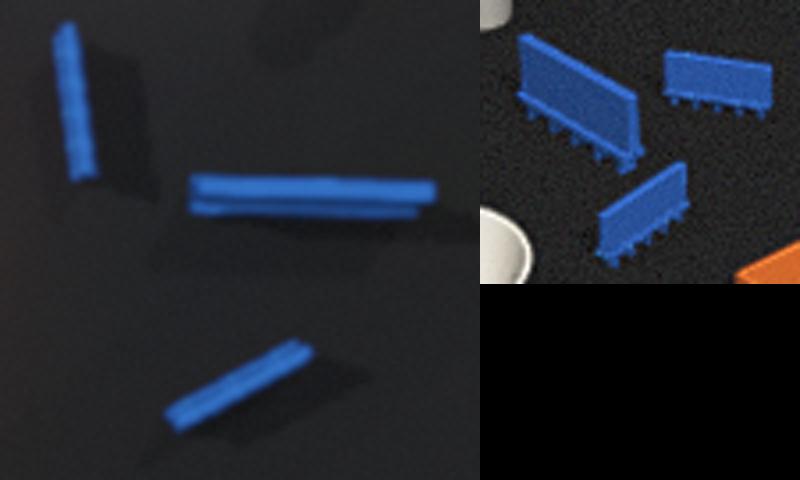

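View pics/tray.png

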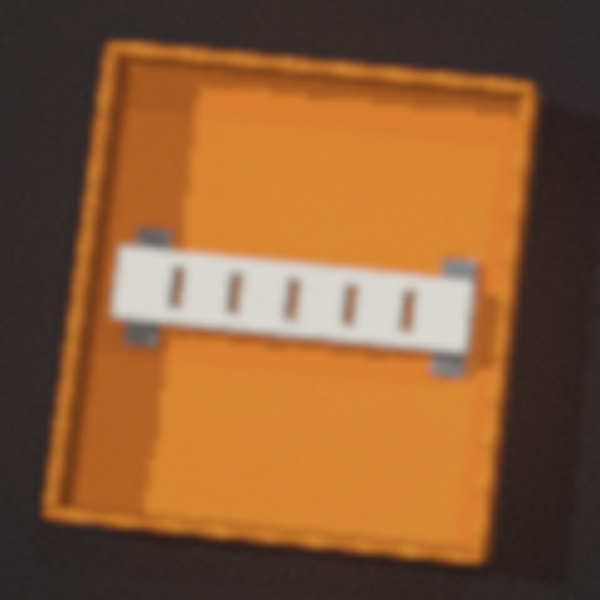

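The crop shows that the piece at top (362,239) is clearly longer and taller than the other two, so it's the target. The rail's five slots are visible, with the middle one at about top px (208,250).

Run:
```python
from h import *
f=dict(np.load('top0.npz'));P=cloud(f);img=f['img'].astype(int);ok=f['range_z']>0
print('campos',-f['R'].T@f['t'])
blue=(img[...,2]>120)&(img[...,2]-img[...,0]>70)
n,l,st,ce=cv2.connectedComponentsWithStats(blue.astype(np.uint8))
for i in range(1,n):
    if not 30<st[i,4]<1000: continue
    Q=P[(l==i)&ok]; zm=np.percentile(Q[:,2],90); top=Q[abs(Q[:,2]-zm)<6]
    (c,sz,a)=cv2.minAreaRect(top[:,:2].astype(np.float32))
    print(ce[i].round(),'z',np.percentile(Q[:,2],[5,50,90,99]).round(1),'topmed',np.median(top,0).round(1),'mean',top.mean(0).round(1),'rect',np.round(c,1),np.round(sz,1),round(a,1), np.linalg.svd(top[:,:2]-top[:,:2].mean(0),full_matrices=False)[2][0])
# slots: dark pixels within rail
fl=210/np.tan(np.radians(f['fov_y'])/2)
def px2w(u,v,z):
    d=f['R'].T@np.array([(u-f['cx'])/fl,(v-f['cy'])/fl,1]);c=-f['R'].T@f['t'];return c+d*(z-c[2])/d[2]
for cx,cy in [(177,287),(235,292),(292,299),(350,304),(407,310)]:
    u0=int(150+cx/5);v0=int(190+cy/5)
    w=img[v0-6:v0+7,u0-4:u0+5].sum(-1)
    rail=w.max();k=img[v0-2:v0+3,u0-5:u0+6,2].astype(float);wt=(k.max()-k).clip(0);wt[wt<0.3*wt.max()]=0
    uu=(wt.sum(0)*np.arange(u0-5,u0+6)).sum()/wt.sum()
    print(uu, px2w(uu,190+cy/5-.4,31.5).round(1))
m=nets.trace('divider','top');print([(x['confidence'],np.argwhere(x['mask']).mean(0).round()) for x in m])
```

```text
campos [ 420.5406204   -28.88093404 1162.14658669]
[303. 215.] z [ 2.2 35.  45.4 47.8] topmed [584.4 -67.3  44. ] mean [584.6 -67.6  44. ] rect [584.7 -67.7] [84.7  6.6] 6.5 [-0.99344479 -0.11431299]
[362. 238.] z [ 0.7 64.2 69.  71.3] topmed [ 527.6 -201.9   67.1] mean [ 527.7 -199.6   67.2] rect [ 527.9 -199.4] [127.5  10.1] 87.5 [-0.04375403 -0.99904233]
[344. 285.] z [-1.4 34.2 45.8 48.1] topmed [ 419.5 -157.3   44.1] mean [ 419.6 -158.2   44. ] rect [ 419.3 -157.8] [ 6.9 85.4] 27.5 [-0.46095436  0.88742384]
184.94444444444446 [513.7 207.8  31.5]
196.4121510673235 [511.  181.1  31.5]
208.04888507718695 [507.3 154.1  31.5]
219.54946852003272 [504.6 127.4  31.5]
231.05477178423237 [501.5 100.8  31.5]
[(0.7, array([239., 363.])), (0.67, array([215., 303.])), (0.65, array([286., 344.]))]
```

```bash
cat >> h.py <<'E'
from scipy.spatial.transform import Rotation as Ro
def plan(pos,psi):
    s=sense();R0=Ro.from_euler('xyz',s['tcp_rot']);R1=Ro.from_euler('xyz',[np.pi,0,psi])
    d=R0.inv().apply(np.array(pos)-s['eef_pos']);w=(R0.inv()*R1).as_rotvec()
    print('clk',round(s['clock'],2),'shift mm',d.round(1),'turn deg',np.degrees(w).round(2));print('inc',(d/400).round(4).tolist(),(np.degrees(w)/60).round(4).tolist())
    print('pos',s['eef_pos'].round(2),s['tcp_rot'].round(4),'F',s['contact_force'].round(2),'M',s['wrist_torque'].round(2),'op',round(s['opening'],3))
E
python3 - <<'E'
from h import *
f=optics.grab_frame('top')
for t in ['bowl','bottle','tumbler','jar']:
    print(t,[(np.round(d['point']),round(d['confidence'],2)) for d in nets.tip_of(t,'top')])
plan([528,-200,150],1.527)
E
```

```text
bowl [(array([754., -92.,  -1.]), 0.72)]
bottle [(array([ 727., -265.,   -0.]), 0.92)]
tumbler [(array([ 453., -418.,    2.]), 0.72)]
jar []
clk 0.7 shift mm [ 380.7 -208.    81.3] turn deg [  0.     0.   -60.63]
inc [0.9517, -0.5201, 0.2033] [0.0, 0.0, -1.0105]
pos [ 282.37 -557.58  231.32] [3.1416 0.     0.4688] F [ 1.16 -0.89  0.27] M [-0.03  0.   -0.03] op 1.001
```

Request:
carry_out(
  increments=[
    [[0.1, -0.055, 0, 0, 0, -0.11], [0.2, -0.11, 0, 0, 0, -0.22], [0.3, -0.16, 0, 0, 0, -0.34], [0.4, -0.22, 0, 0, 0, -0.45], [0.48, -0.26, 0, 0, 0, -0.52]],
  ],
  hand=0,
  squeeze=40,
)

```text
clock: 1.12
eef_pos: [401.4, -384.6, 231.4]
tcp_rot: [3.141, 0.0, 1.019]
contact_force: [0.7, -0.1, 1.0]
opening: 0.997
```

```bash
python3 -c "
from h import *
plan([528,-200,150],1.527)"
```

```text
clk 1.12 shift mm [223.6  11.1  81.4] turn deg [ 1.00e-02  0.00e+00 -2.91e+01]
inc [0.559, 0.0277, 0.2035] [0.0001, 0.0, -0.485]
pos [ 401.35 -384.59  231.4 ] [3.1415 0.     1.0191] F [ 0.73 -0.06  0.99] M [ 0.   -0.04 -0.  ] op 0.997
```

Request:
carry_out(
  increments=[
    [[0.1, 0.005, 0.03, 0, 0, -0.1], [0.2, 0.01, 0.06, 0, 0, -0.2], [0.3, 0.015, 0.1, 0, 0, -0.3], [0.4, 0.02, 0.13, 0, 0, -0.4], [0.48, 0.025, 0.16, 0, 0, -0.45]],
  ],
)

```text
clock: 1.53
eef_pos: [512.0, -226.4, 166.9]
tcp_rot: [3.141, -0.0, 1.491]
contact_force: [0.8, -0.4, 0.9]
opening: 0.999
```

Request:
carry_out(
  increments=[
    [[0, 0, 0, 0, 0, 0], [0, 0, 0, 0, 0, 0], [0, 0, 0, 0, 0, 0]],
  ],
)

```text
clock: 1.78
eef_pos: [510.9, -228.8, 167.4]
tcp_rot: [-3.141, 0.0, 1.485]
contact_force: [0.0, -0.1, 0.0]
opening: 1.002
```

Run:
```python
from h import *
f=optics.grab_frame('wrist');save('w1',f['img']);np.savez('w1.npz',**f)
P=cloud(f);img=f['img'].astype(int);ok=f['range_z']>0
blue=(img[...,2]>90)&(img[...,2]-img[...,0]>50)&ok
Q=P[blue];near=(abs(Q[:,0]-528)<60)&(abs(Q[:,1]+200)<85);Q=Q[near]
print(np.percentile(Q[:,2],[5,50,95]))
T=Q[(Q[:,2]>60)&(Q[:,2]<78)]
print(len(T),cv2.minAreaRect(T[:,:2].astype(np.float32)),T.mean(0),np.linalg.svd(T[:,:2]-T[:,:2].mean(0),full_matrices=False)[2][0])
plan([528,-200,53],1.527)
```

```text
[-1.07991464 65.9659541  67.82519058]
2698 ((526.8682250976562, -199.4593505859375), (129.89566040039062, 10.10051441192627), 87.68449401855469) [ 526.91240327 -194.47012283   66.80216402] [-0.04028347 -0.99918829]
clk 1.83 shift mm [ 30.8  14.6 114.7] turn deg [ 0.02  0.03 -2.48]
inc [0.0771, 0.0365, 0.2867] [0.0003, 0.0005, -0.0414]
pos [ 510.72 -229.37  167.7 ] [3.1412e+00 5.0000e-04 1.4837e+00] F [-0.34  0.36  0.05] M [ 0.03  0.02 -0.02] op 0.997
```

View pics/w1.png

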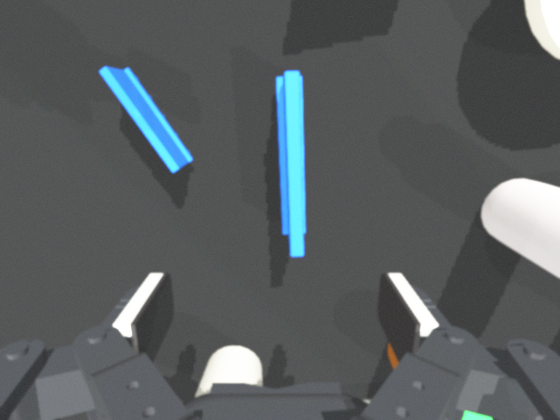

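The wrist view shows the large divider upright at px (295,160), measuring 130 x 10 mm. The small look-alike at (147,118) is clear of the fingers. I'm descending onto the large one.

Request:
carry_out(
  increments=[
    [[0.078, 0.035, 0.05, 0, 0, -0.044], [0.078, 0.035, 0.13, 0, 0, -0.044], [0.078, 0.035, 0.19, 0, 0, -0.044], [0.078, 0.035, 0.19, 0, 0, -0.044], [0.078, 0.035, 0.19, 0, 0, -0.044]],
  ],
)

```text
clock: 2.25
eef_pos: [526.5, -199.7, 91.1]
tcp_rot: [-3.14, -0.0, 1.529]
contact_force: [0.8, -0.3, 0.4]
opening: 1.0
```

```bash
python3 -c "
from h import *
plan([527,-199.5,53],1.53)"
```

```text
clk 2.25 shift mm [ 0.2  0.5 38.1] turn deg [-0.11 -0.03 -0.07]
inc [0.0004, 0.0013, 0.0953] [-0.0018, -0.0004, -0.0012]
pos [ 526.52 -199.65   91.13] [-3.1397e+00 -5.0000e-04  1.5287e+00] F [ 0.84 -0.34  0.37] M [-0.   -0.03 -0.05] op 1.0
```

Request:
carry_out(
  increments=[
    [[0, 0.001, 0.05, 0, 0, 0], [0, 0.001, 0.095, 0, 0, 0], [0, 0.001, 0.095, 0, 0, 0]],
  ],
)

```text
clock: 2.5
eef_pos: [527.2, -199.5, 52.9]
tcp_rot: [-3.141, -0.0, 1.529]
contact_force: [-0.3, 0.3, 0.0]
opening: 1.002
```

Request:
carry_out(
  increments=[
    [[0, 0, 0, 0, 0, 0], [0, 0, 0, 0, 0, 0], [0, 0, 0, 0, 0, 0], [0, 0, 0, 0, 0, 0], [0, 0, 0, 0, 0, 0]],
  ],
  hand=1,
  squeeze=35,
)

```text
clock: 2.92
eef_pos: [528.4, -199.0, 54.2]
tcp_rot: [3.14, 0.0, 1.531]
contact_force: [-1.4, 0.3, -0.1]
opening: 0.297
```

Request:
carry_out(
  increments=[
    [[0, 0, 0, 0, 0, 0], [0, 0, 0, 0, 0, 0], [0, 0, 0, 0, 0, 0], [0, 0, 0, 0, 0, 0], [0, 0, 0, 0, 0, 0]],
  ],
)

```text
clock: 3.33
eef_pos: [528.0, -198.8, 53.8]
tcp_rot: [3.141, 0.0, 1.531]
contact_force: [-1.9, 0.3, 6.0]
opening: 0.104
```

```bash
python3 -c "
from h import *
plan([527,-199.5,53],1.53)"
```

```text
clk 3.33 shift mm [-0.7 -1.   0.8] turn deg [0.01 0.01 0.05]
inc [-0.0018, -0.0024, 0.0021] [0.0001, 0.0001, 0.0008]
pos [ 528.01 -198.8    53.84] [3.1415e+00 2.0000e-04 1.5308e+00] F [-1.89  0.3   6.05] M [0.04 0.34 0.01] op 0.104
```

Request:
carry_out(
  increments=[
    [[0, 0, -0.02, 0, 0, 0], [0, 0, -0.05, 0, 0, 0], [0, 0, -0.1, 0, 0, 0], [0, 0, -0.15, 0, 0, 0], [0, 0, -0.2, 0, 0, 0]],
  ],
)

```text
clock: 3.75
eef_pos: [527.9, -198.7, 135.0]
tcp_rot: [3.142, -0.0, 1.531]
contact_force: [1.0, -0.1, -1.6]
opening: 0.105
```

Request:
carry_out(
  increments=[
    [[0, 0, 0, 0, 0, 0], [0, 0, 0, 0, 0, 0], [0, 0, 0, 0, 0, 0]],
  ],
)

```text
clock: 4.0
eef_pos: [527.6, -198.6, 133.2]
tcp_rot: [-3.141, -0.0, 1.531]
contact_force: [0.2, 0.6, -1.1]
opening: 0.105
```

Run:
```python
from h import *
f=optics.grab_frame('wrist');save('w2',f['img'])
P=cloud(f);img=f['img'].astype(int);ok=f['range_z']>0
blue=(img[...,2]>90)&(img[...,2]-img[...,0]>50)&ok
Q=P[blue];near=(abs(Q[:,0]-528)<60)&(abs(Q[:,1]+200)<85)&(Q[:,2]>60);Q=Q[near]
print(np.percentile(Q[:,2],[5,50,95]),cv2.minAreaRect(Q[Q[:,2]>np.percentile(Q[:,2],60)-5][:,:2].astype(np.float32)))
f=optics.grab_frame('scene');save('s2',f['img'][60:300,150:480])
plan([507.5,154.1,140],1.456)
```

```text
[ 97.77970294 146.0238018  147.39854194] ((527.7789306640625, -190.19285583496094), (111.99930572509766, 10.753679275512695), 87.95745849609375)
clk 4.1 shift mm [351.5 -33.8  -7.4] turn deg [-0.1  -0.03  4.28]
inc [0.8786, -0.0845, -0.0185] [-0.0017, -0.0005, 0.0713]
pos [ 527.16 -198.42  132.36] [-3.1399e+00 -6.0000e-04  1.5307e+00] F [-0.69 -0.24 -1.66] M [ 0.01  0.03 -0.11] op 0.104
```

View pics/w2.png

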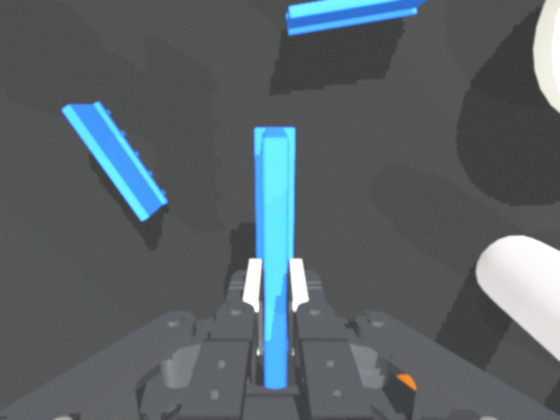

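View pics/s2.png

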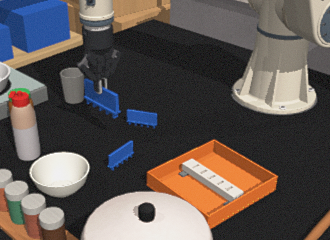

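Request:
carry_out(
  increments=[
    [[0.05, -0.004, -0.01, 0, 0, 0.01], [0.13, -0.012, -0.02, 0, 0, 0.02], [0.22, -0.02, -0.02, 0, 0, 0.03], [0.31, -0.03, -0.02, 0, 0, 0.035], [0.4, -0.04, -0.02, 0, 0, 0.035]],
  ],
)

```text
clock: 4.52
eef_pos: [517.4, -36.9, 140.3]
tcp_rot: [-3.14, -0.0, 1.493]
contact_force: [0.9, 0.1, -1.5]
opening: 0.103
```

Request:
carry_out(
  increments=[
    [[0.09, -0.008, 0, 0, 0, 0.01], [0.18, -0.016, 0, 0, 0, 0.02], [0.27, -0.025, 0, 0, 0, 0.03], [0.34, -0.03, 0, 0, 0, 0.035], [0.38, -0.035, 0, 0, 0, 0.035]],
  ],
)

```text
clock: 4.93
eef_pos: [515.3, 117.2, 140.4]
tcp_rot: [-3.14, -0.0, 1.459]
contact_force: [0.5, -0.1, -2.0]
opening: 0.103
```

Request:
carry_out(
  increments=[
    [[0, 0, 0, 0, 0, 0], [0, 0, 0, 0, 0, 0], [0, 0, 0, 0, 0, 0], [0, 0, 0, 0, 0, 0]],
  ],
)

```text
clock: 5.27
eef_pos: [515.8, 113.4, 140.9]
tcp_rot: [-3.141, 0.001, 1.456]
contact_force: [0.8, 0.1, -1.2]
opening: 0.102
```

Run:
```python
from h import *
f=optics.grab_frame('wrist');save('w3',f['img']);np.savez('w3.npz',**f)
f=optics.grab_frame('top');save('t3',cv2.resize(f['img'][180:320,140:300],(800,700),interpolation=cv2.INTER_CUBIC));np.savez('t3.npz',**f)
plan([507.5,154.1,130],1.456)
```

```text
clk 5.37 shift mm [ 39.5 -13.1  11.1] turn deg [-0.02  0.01 -0.  ]
inc [0.0988, -0.0328, 0.0278] [-0.0003, 0.0002, -0.0]
pos [516.03 113.36 141.11] [-3.1412e+00  2.0000e-04  1.4560e+00] F [-0.13 -0.3  -0.76] M [-0.04  0.03 -0.01] op 0.106
```

View pics/w3.png

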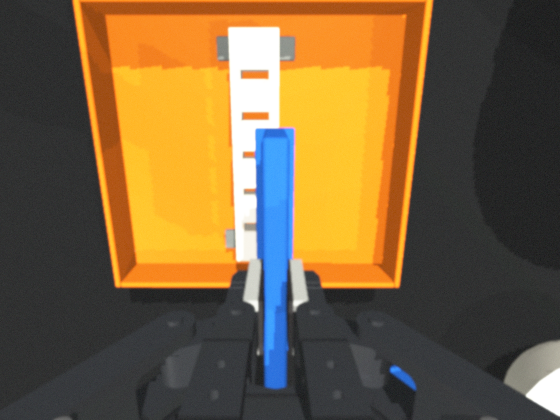

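View pics/t3.png

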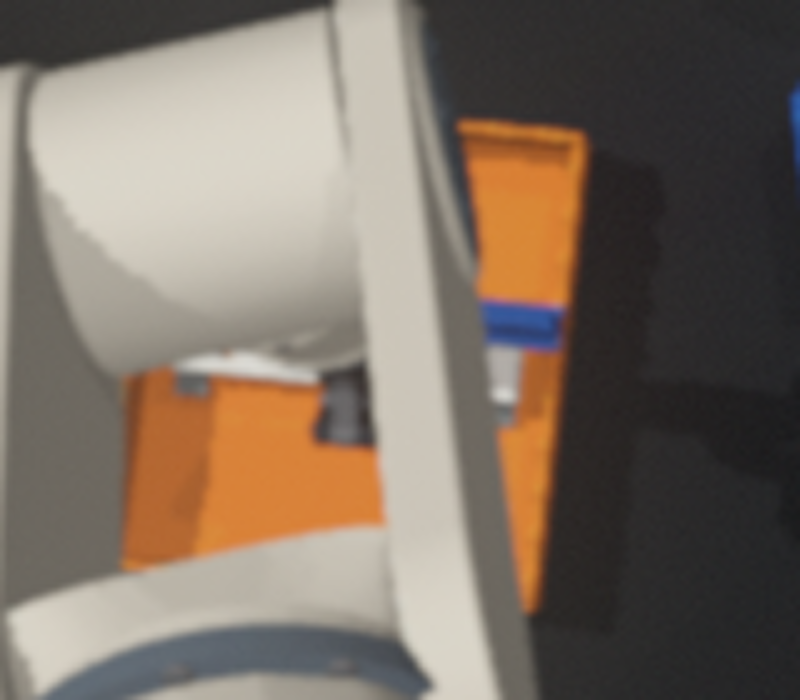

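Wrist view: the divider is held straight along the rail, with its end at (275,130). The far slots are visible at (255,74) and (255,116). I'll measure both in this one camera.

```bash
cat > m.py <<'E'
from h import *
def meas(fn,zr=32.):
    f=dict(np.load(fn));img=f['img'].astype(int);P=cloud(f);ok=f['range_z']>0
    fl=210/np.tan(np.radians(f['fov_y'])/2);C=-f['R'].T@f['t']
    v,u=np.mgrid[:420,:560]
    d=np.stack([(u-f['cx'])/fl,(v-f['cy'])/fl,np.ones_like(u,float)],-1)@f['R']
    W=C+d*((zr-C[2])/d[...,2])[...,None]   # on rail plane
    white=(img.min(-1)>140)&ok&(abs(P[...,2]-zr)<6)
    n,l,st,ce=cv2.connectedComponentsWithStats(white.astype(np.uint8));i=1+np.argmax(st[1:,4])
    x0,y0,w,h=st[i,:4];rail=l==i
    Q=W[rail];print('rail',n,st[i],'z',np.median(P[rail][:,2]).round(2),[np.round(a,2) for a in cv2.minAreaRect(Q[:,:2].astype(np.float32))])
    org=(img[...,0]-img[...,2]>70)
    box=np.zeros_like(org);box[y0+4:y0+h-4,x0+3:x0+w-3]=1
    n,l,st,ce=cv2.connectedComponentsWithStats((org&box).astype(np.uint8))
    for k in range(1,n):
        if st[k,4]>40:
            (c,s,a)=cv2.minAreaRect(W[l==k][:,:2].astype(np.float32));print('slot px',ce[k].round(1),st[k,4],'world',W[l==k].mean(0).round(1),'rect',np.round(c,1),np.round(s,1),round(a,1))
    blue=(img[...,2]>90)&(img[...,2]-img[...,0]>50)&ok
    tcp=sense()['eef_pos']
    B=P[blue];B=B[(abs(B[:,2]-tcp[2]-14)<4)&(np.hypot(B[:,0]-tcp[0],B[:,1]-tcp[1])<90)]
    print('div top z',np.median(B[:,2]),[np.round(a,2) for a in cv2.minAreaRect(B[:,:2].astype(np.float32))],'tcp',tcp.round(2))
E
python3 -c "
from m import *
meas('w3.npz')"
```

```text
rail 4 [ 229   28   50  233 6768] z 31.0 [array([506.39, 155.12]), array([162.58,  31.69]), np.float64(83.45)]
slot px [255.   74.5] 214 world [513.  208.1  32. ] rect [512.9 208.1] [ 4.3 17.3] 83.5
slot px [255.5 115.5] 208 world [509.9 182.   32. ] rect [509.9 182. ] [ 4.6 17.2] 83.5
slot px [232.6 196. ] 168 world [485.7 127.   32. ] rect [487.  133.2] [63.5  1.5] 81.4
slot px [248.6 153.5] 57 world [501.6 156.8  32. ] rect [501.6 156.8] [3.5 6.4] 83.5
div top z 153.8905088983928 [array([516.7 , 121.52]), array([112.26,  10.14]), np.float64(83.39)] tcp [516.03 113.36 141.11]
```

Request:
carry_out(
  increments=[
    [[0.04, -0.01, 0.02, 0, 0, 0], [0.08, -0.025, 0.04, 0, 0, 0], [0.103, -0.034, 0.08, 0, 0, 0], [0.103, -0.034, 0.11, 0, 0, 0], [0.103, -0.034, 0.12, 0, 0, 0]],
  ],
)

```text
clock: 5.78
eef_pos: [506.3, 156.4, 91.8]
tcp_rot: [-3.14, 0.001, 1.457]
contact_force: [0.0, -0.2, -1.4]
opening: 0.101
```

Request:
carry_out(
  increments=[
    [[0, 0, 0, 0, 0, 0], [0, 0, 0, 0, 0, 0], [0, 0, 0, 0, 0, 0]],
  ],
)

```text
clock: 6.03
eef_pos: [507.9, 156.5, 94.0]
tcp_rot: [3.141, -0.0, 1.457]
contact_force: [-1.0, 0.3, -2.0]
opening: 0.107
```

Run:
```python
from m import *
f=optics.grab_frame('wrist');save('w4',f['img']);np.savez('w4.npz',**f)
meas('w4.npz')
f=optics.grab_frame('scene');save('s4',cv2.resize(f['img'][180:300,280:440],(800,600),interpolation=cv2.INTER_CUBIC))
plan([507.2,155.7,88],1.456)
```

```text
rail 2 [ 244   96   58  168 3778] z 31.02 [array([509.92, 185.78]), array([100.53,  31.84]), np.float64(83.46)]
slot px [247.1 239. ] 50 world [490.  153.8  32. ] rect [490.4 154.9] [29.1  0.6] 82.1
div top z 107.05334248157718 [array([508.76, 164.86]), array([111.83,  10.24]), np.float64(83.35)] tcp [507.89 156.56  94.04]
clk 6.13 shift mm [-1.  -0.6  6.1] turn deg [ 0.07 -0.03  0.04]
inc [-0.0026, -0.0014, 0.0152] [0.0012, -0.0005, 0.0007]
pos [507.88 156.67  94.06] [ 3.1404e+00 -5.0000e-04  1.4567e+00] F [-0.63 -0.02 -1.13] M [-0.02  0.   -0.  ] op 0.102
```

View pics/w4.png

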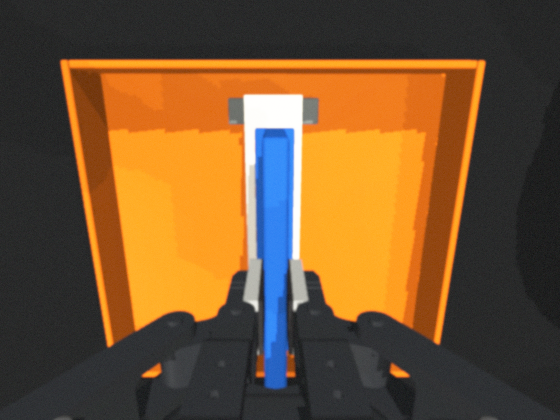

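View pics/s4.png

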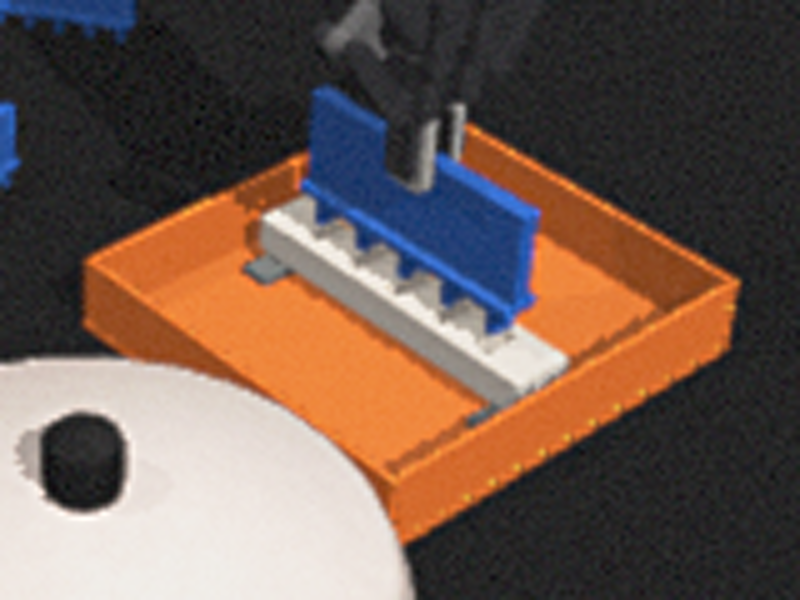

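The scene view shows the teeth hovering just above the slots. I'm nudging about 1.3 mm back, then lowering gently.

Request:
carry_out(
  increments=[
    [[-0.003, -0.0025, 0.005, 0, 0, 0], [-0.003, -0.0025, 0.01, 0, 0, 0], [-0.003, -0.0025, 0.014, 0, 0, 0], [-0.003, -0.0025, 0.014, 0, 0, 0], [-0.003, -0.0025, 0.014, 0, 0, 0]],
  ],
)

```text
clock: 6.55
eef_pos: [506.0, 155.8, 87.5]
tcp_rot: [-3.141, 0.0, 1.457]
contact_force: [0.3, -0.0, -0.9]
opening: 0.108
```

Request:
carry_out(
  increments=[
    [[0, 0, 0.002, 0, 0, 0], [0, 0, 0.004, 0, 0, 0], [0, 0, 0.006, 0, 0, 0], [0, 0, 0.006, 0, 0, 0]],
  ],
)

```text
clock: 6.88
eef_pos: [506.0, 155.8, 85.1]
tcp_rot: [-3.141, 0.0, 1.457]
contact_force: [-0.4, 0.0, -2.1]
opening: 0.108
```

```bash
python3 -c "
from h import *
plan([506.8,155.5,84],1.456)"
```

```text
clk 6.88 shift mm [-0.2  0.8  1.1] turn deg [-0.01  0.01  0.08]
inc [-0.0005, 0.002, 0.0028] [-0.0002, 0.0001, 0.0013]
pos [506.01 155.78  85.12] [-3.1414e+00  1.0000e-04  1.4574e+00] F [-0.4   0.05 -2.08] M [0.02 0.02 0.04] op 0.108
```

Request:
carry_out(
  increments=[
    [[0, 0.001, 0.002, 0, 0, 0], [0, 0.001, 0.004, 0, 0, 0], [0, 0.001, 0.005, 0, 0, 0], [0, 0.001, 0.005, 0, 0, 0]],
  ],
)

```text
clock: 7.22
eef_pos: [506.4, 155.7, 83.2]
tcp_rot: [-3.141, 0.0, 1.457]
contact_force: [-0.6, -0.2, -2.5]
opening: 0.107
```

```bash
python3 -c "
from h import *
plan([506.8,155.5,84],1.456)"
```

```text
clk 7.22 shift mm [-0.2  0.4 -0.8] turn deg [-0.01  0.    0.08]
inc [-0.0004, 0.001, -0.0021] [-0.0002, 0.0001, 0.0013]
pos [506.43 155.71  83.17] [-3.1414e+00  1.0000e-04  1.4573e+00] F [-0.55 -0.15 -2.48] M [-0.02 -0.02 -0.03] op 0.107
```

Tips are estimated about 2 mm below the rail face with no contact, so the teeth seem to be entering. I'm continuing softly.

Request:
carry_out(
  increments=[
    [[0, 0, 0.0025, 0, 0, 0], [0, 0, 0.005, 0, 0, 0], [0, 0, 0.0075, 0, 0, 0], [0, 0, 0.0075, 0, 0, 0]],
  ],
)

```text
clock: 7.55
eef_pos: [506.3, 155.7, 80.0]
tcp_rot: [-3.141, 0.0, 1.457]
contact_force: [1.0, -0.4, -1.2]
opening: 0.106
```

Run:
```python
from m import *
plan([506.8,155.5,72],1.456)
f=optics.grab_frame('wrist');np.savez('w5.npz',**f)
meas('w5.npz')
f=optics.grab_frame('scene');save('s5',cv2.resize(f['img'][180:300,280:440],(800,600),interpolation=cv2.INTER_CUBIC))
```

```text
clk 7.55 shift mm [-0.2  0.5  8. ] turn deg [-0.02  0.01  0.08]
inc [-0.0004, 0.0012, 0.0201] [-0.0003, 0.0001, 0.0013]
pos [506.34 155.71  80.04] [-3.1413e+00  1.0000e-04  1.4574e+00] F [ 1.03 -0.37 -1.18] M [-0.   -0.04  0.  ] op 0.106
rail 4 [ 245   93   63  171 4597] z 31.0 [array([510.23, 188.71]), array([95.14, 31.83]), np.float64(83.45)]
slot px [303.8 236.5] 72 world [522.8 156.1  32. ] rect [522.9 158.6] [33.   0.6] 84.9
div top z 93.09455468065435 [array([507.25, 163.8 ]), array([112.4 ,  10.19]), np.float64(83.56)] tcp [506.38 155.72  80.12]
```

View pics/s5.png

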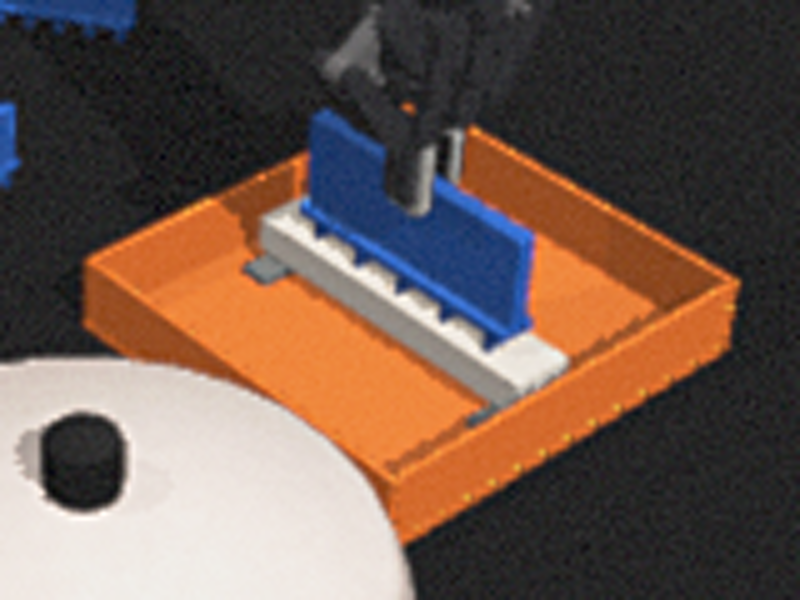

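The picture shows all five teeth part-way into their slots, with the rail not sunk (z 31). I'm continuing down.

Request:
carry_out(
  increments=[
    [[-0.0005, 0.001, 0.003, 0, 0, 0], [-0.0005, 0.001, 0.006, 0, 0, 0], [-0.0005, 0.001, 0.009, 0, 0, 0], [-0.0005, 0.001, 0.012, 0, 0, 0], [-0.0005, 0.001, 0.0135, 0, 0, 0]],
  ],
)

```text
clock: 8.07
eef_pos: [506.7, 155.5, 74.7]
tcp_rot: [-3.141, 0.0, 1.457]
contact_force: [-0.3, -0.8, -1.5]
opening: 0.102
```

Request:
carry_out(
  increments=[
    [[0, 0, 0.002, 0, 0, 0], [0, 0, 0.004, 0, 0, 0], [0, 0, 0.005, 0, 0, 0], [0, 0, 0.005, 0, 0, 0]],
  ],
)

```text
clock: 8.4
eef_pos: [506.8, 155.5, 72.8]
tcp_rot: [-3.141, 0.0, 1.457]
contact_force: [-0.2, 0.7, -2.0]
opening: 0.104
```

```bash
python3 -c "
from h import *
plan([506.8,155.5,71],1.456)"
```

```text
clk 8.4 shift mm [ 0.  -0.   1.8] turn deg [-0.01  0.    0.08]
inc [0.0001, -0.0, 0.0045] [-0.0002, 0.0001, 0.0013]
pos [506.8  155.48  72.79] [-3.1414e+00  1.0000e-04  1.4573e+00] F [-0.16  0.66 -2.  ] M [ 0.04 -0.03  0.01] op 0.104
```

Request:
carry_out(
  increments=[
    [[0, 0, 0.002, 0, 0, 0], [0, 0, 0.004, 0, 0, 0], [0, 0, 0.004, 0, 0, 0], [0, 0, 0.004, 0, 0, 0]],
  ],
)

```text
clock: 8.73
eef_pos: [507.0, 155.5, 71.4]
tcp_rot: [3.141, -0.0, 1.457]
contact_force: [-0.2, 0.6, 0.9]
opening: 0.106
```

Request:
carry_out(
  increments=[
    [[0, 0, 0.0015, 0, 0, 0], [0, 0, 0.003, 0, 0, 0], [0, 0, 0.003, 0, 0, 0], [0, 0, 0.003, 0, 0, 0]],
  ],
)

```text
clock: 9.07
eef_pos: [507.0, 155.5, 70.2]
tcp_rot: [3.141, -0.0, 1.457]
contact_force: [-0.6, 0.1, 2.3]
opening: 0.104
```

Run:
```python
from m import *
plan([506.8,155.5,71],1.456)
f=optics.grab_frame('wrist');np.savez('w6.npz',**f)
meas('w6.npz')
f=optics.grab_frame('scene');save('s6',cv2.resize(f['img'][180:300,280:440],(800,600),interpolation=cv2.INTER_CUBIC))
```

```text
clk 9.07 shift mm [-0.1 -0.2 -0.8] turn deg [ 0.01 -0.01  0.08]
inc [-0.0002, -0.0004, -0.002] [0.0002, -0.0001, 0.0013]
pos [506.98 155.55  70.19] [ 3.1414e+00 -1.0000e-04  1.4574e+00] F [-0.62  0.14  2.29] M [ 0.04  0.1  -0.03] op 0.104
rail 4 [ 242   93   66  178 5240] z 29.34 [array([510.23, 188.72]), array([94.49, 31.52]), np.float64(83.45)]
slot px [303.6 243.1] 85 world [522.6 156.   32. ] rect [522.5 159.3] [33.9  1.1] 84.9
slot px [245. 244.] 45 world [490.5 159.2  32. ] rect [490.5 159. ] [26.1  0. ] 82.1
div top z 83.22081831930782 [array([507.82, 163.72]), array([112.16,  10.08]), np.float64(83.49)] tcp [506.97 155.54  70.19]
```

View pics/s6.png

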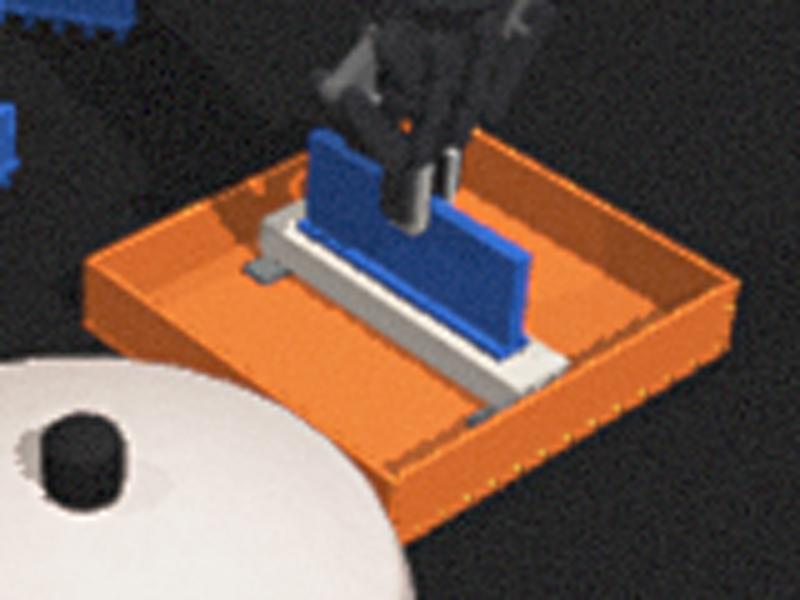

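The flange is flush: divider top minus rail measures 53.9 mm against 54 expected. The rail has sunk about 1.5 mm under roughly 4 N. I'm easing off 1 mm, then releasing.

Request:
carry_out(
  increments=[
    [[0, 0, -0.001, 0, 0, 0], [0, 0, -0.0025, 0, 0, 0], [0, 0, -0.0025, 0, 0, 0], [0, 0, -0.0025, 0, 0, 0]],
  ],
)

```text
clock: 9.5
eef_pos: [506.9, 155.5, 71.1]
tcp_rot: [3.141, -0.0, 1.457]
contact_force: [0.6, -0.3, 2.4]
opening: 0.103
```

Request:
carry_out(
  increments=[
    [[0, 0, 0, 0, 0, 0], [0, 0, 0, 0, 0, 0], [0, 0, 0, 0, 0, 0], [0, 0, 0, 0, 0, 0], [0, 0, 0, 0, 0, 0]],
  ],
  hand=0.5,
  squeeze=20,
)

```text
clock: 9.92
eef_pos: [506.8, 155.5, 71.0]
tcp_rot: [-3.141, 0.0, 1.457]
contact_force: [0.1, 0.3, 0.2]
opening: 0.5
```

Run:
```python
from m import *
plan([506.8,155.5,71],1.456)
f=optics.grab_frame('wrist');save('w7',f['img']);np.savez('w7.npz',**f)
meas('w7.npz')
```

```text
clk 9.92 shift mm [ 0. -0.  0.] turn deg [-0.01  0.    0.08]
inc [0.0001, -0.0, 0.0] [-0.0001, 0.0001, 0.0013]
pos [506.8  155.47  71.  ] [-3.1414e+00  1.0000e-04  1.4573e+00] F [0.14 0.3  0.23] M [-0.    0.03 -0.04] op 0.5
rail 2 [ 243   92   65  277 7606] z 31.0 [array([506.38, 155.26]), array([162.6 ,  31.81]), np.float64(83.44)]
slot px [303.3 284.9] 190 world [519.9 129.6  32. ] rect [520.1 136.6] [59.7  1.8] 84.9
slot px [246.3 298.6] 75 world [486.3 124.8  32. ] rect [486.7 126.9] [31.4  0.6] 82.1
slot px [246.8 353.8] 52 world [481.3  86.9  32. ] rect [481.5  87. ] [15.4  1.2] 82.1
slot px [302.3 352.9] 94 world [515.2  83.7  32. ] rect [514.9  83.2] [15.4  2.5] 84.9
div top z 84.84295909530974 [array([507.35, 164.16]), array([111.52,  10.04]), np.float64(83.52)] tcp [506.82 155.48  71.03]
```

View pics/w7.png

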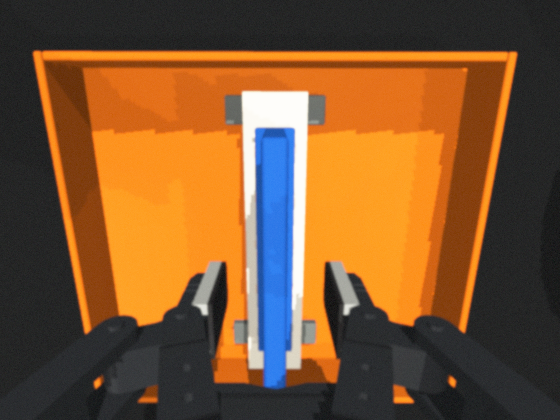

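The divider is free and standing on the rail, with its top 53.8 mm above the risen rail. I'm retracting straight up.

Request:
carry_out(
  increments=[
    [[0, 0, -0.03, 0, 0, 0], [0, 0, -0.08, 0, 0, 0], [0, 0, -0.15, 0, 0, 0], [0, 0, -0.22, 0, 0, 0], [0, 0, -0.25, 0, 0, 0]],
  ],
)

```text
clock: 10.38
eef_pos: [508.3, 155.9, 174.4]
tcp_rot: [3.138, -0.002, 1.457]
contact_force: [1.0, 0.2, -0.3]
opening: 0.502
```

Request:
carry_out(
  increments=[
    [[0, 0, 0, 0, 0, 0], [0, 0, 0, 0, 0, 0], [0, 0, 0, 0, 0, 0], [0, 0, 0, 0, 0, 0]],
  ],
)

```text
clock: 10.72
eef_pos: [506.0, 155.2, 169.8]
tcp_rot: [-3.14, 0.001, 1.457]
contact_force: [-0.1, -0.1, -0.2]
opening: 0.5
```

Run:
```python
from m import *
f=optics.grab_frame('wrist');save('w8',f['img']);np.savez('w8.npz',**f)
img=f['img'].astype(int);P=cloud(f);ok=f['range_z']>0
blue=(img[...,2]>90)&(img[...,2]-img[...,0]>50)&ok
B=P[blue];B=B[(abs(B[:,2]-85)<5)&(np.hypot(B[:,0]-507,B[:,1]-155)<90)]
print(np.median(B[:,2]),B[:,2].std(),cv2.minAreaRect(B[:,:2].astype(np.float32)))
white=(img.min(-1)>140)&ok&(abs(P[...,2]-31)<4);print('rail z',np.median(P[white][:,2]),cv2.minAreaRect(P[white][:,:2].astype(np.float32)))
f=optics.grab_frame('scene');save('s8',cv2.resize(f['img'][100:310,160:440],(800,600),interpolation=cv2.INTER_CUBIC))
plan([507,155.5,171],1.456)
```

```text
84.881035805588 0.7086746316897967 ((506.427734375, 155.12109375), (128.9895782470703, 9.991079330444336), 83.42333984375)
rail z 31.024607327760293 ((610.2088623046875, 105.39683532714844), (261.9898986816406, 315.32049560546875), 6.563446521759033)
clk 10.82 shift mm [ 0.3  0.8 -1.1] turn deg [-0.11  0.05  0.08]
inc [0.0007, 0.002, -0.0028] [-0.0019, 0.0008, 0.0013]
pos [506.17 155.33 169.88] [-3.1396e+00  8.0000e-04  1.4573e+00] F [-0.11  0.13 -0.37] M [ 0.06  0.03 -0.  ] op 0.501
```

View pics/s8.png

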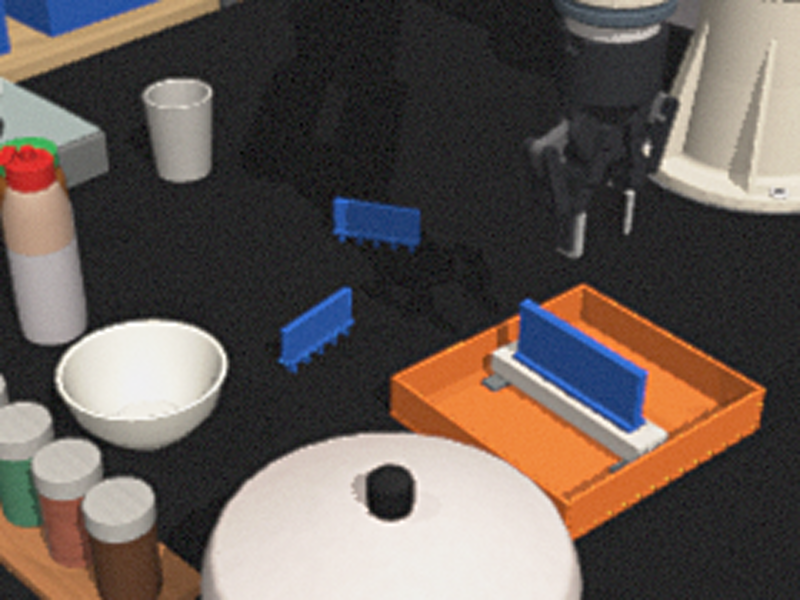

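The divider stands upright and fully seated at about (583,365) in the crop, with the gripper clear of it and the bystanders in place.

```bash
python3 -c "
from h import *
print(r.sign_off())"
```

```text
the job is handed in; nothing more can be done
None
```

I picked up the largest blue divider, lowered its five teeth together into the rail slots, and pushed it home with about 4 N while holding it. I then eased off 1 mm, opened the fingers and backed straight up. The job was handed in at about 10.8 s; `r.sign_off()` gives no verdict.

**Last checks:**
- **Seating:** the divider's top is 53.9 mm above the rail, against 54 mm expected when the flange is flush. The rail had risen back to its starting height.
- **Alignment:** the divider is lined up with the rail to within about 0.1° and centred on it to within about 0.2 mm. The scene picture shows it upright.
- **Gripper:** it is about 100 mm higher and touching nothing, with measured force near zero.
- **Bystanders:** in the last picture the bowl, bottle and tumbler look unmoved. The jar is only partly in view and the turner is outside that crop. I did not re-measure any of them, but the arm never went near them.

**Disagreements and gaps:**
- **Slot position:** the camera estimates along the rail differed by about 1.5 mm. The teeth still went in on the first gentle try, so no searching by feel was needed.
- **Tray centre:** I aligned to the slots themselves and did not measure the rail's offset from the tray centre.

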